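Turn the drip tray over beneath the low wire shelf and stand the bottle in it

TASK

The grey drip tray under the low wire shelf was left upside down to dry. Turn it right way up on the bench without bringing it out from under the shelf, then stand the amber bottle upright in it. Leave the white jar, the glass beaker and the cardboard box where they are.

Things in the scene. Friction and masses are not known exactly. Their poses are not given: they have to be found in the camera images.
- shelf: Fixed open wire shelf on four 12 mm posts (x +-84, y +-187 mm), no panels. 180 mm deep (x, + away from the robot at yaw 0), 386 wide (y). Wires along y, 28 mm apart, undersides 265 mm above the bench. Two small closed containers stand on it near its ends at x = +30, tops up to 365 mm high. Origin: on the bench under its centre; z up.
- tray_center (a point): Centre, half-way up, of the loose grey plastic tray: open box 90 (x) by 160 (y) by 36 mm high, 4 mm thick, about 0.25 kg. z points out of its open side: down at the start, up when right way up; origin 18 mm above the bench either way. The -x wall is low (16 mm), the others 36. A T-handle sticks out of the low wall, towards the robot at the start.
- tray_bar (a point): Middle of the T-handle's cross bar: 73 mm from the tray's centre to its -x, 18 mm above the bench both upside down and right way up. Round bar along the tray's y, 16 mm thick, 54 long with domed ends; a stem 12 wide, 10 thick joins it to the low wall 20 mm away. Held by its two ends, the tray can swing about it. Bar to outside of the opposite high wall: 118 mm.
- bottle_center (a point): Centre, half-way up, of the loose amber bottle with black cap and paper label: 110 mm tall, body 54 mm in diameter, straight up to 60 mm above its base, narrower neck at the top, about 0.18 kg. z is its upright axis. It starts standing on the bench to the left or right of the shelf.
- jar: White jar with lid, 64 mm in diameter, 70 mm tall; stands on the other side of the shelf from the bottle. Origin at its underside. Not to be moved.
- beaker: Glass beaker, 70 mm in diameter, 85 mm tall, on the bench to the left (+y) of the shelf. Origin at its underside. Not to be moved.
- vialbox: Cardboard box, 75 x 100 x 50 mm, on the bench to the right (-y) of the shelf. Origin at its underside. Not to be moved.
There are look-alikes about, which are no part of the job. What is shaped like the part that bears bottle_center but pink or purple is not meant. Several things look just like the part that bears tray_center: the one meant starts farthest to the robot's right.

How it is judged:
By the outcome, as a careful person would: the job done as asked, in the order asked, and still so for the second after the job is handed in, with the robot touching nothing.
It also fails if it takes over 67 s, if anything falls off the work surface, if the arm or the gripper's body presses on something with over 40 N, if the wrist force passes 120 N, or if a joint passes its speed limit or range.

ROBOT

A 6-joint arm with a two-finger parallel gripper is mounted at the origin on the work surface. World frame = base frame: x ahead of the robot, y to its left, z up, the work surface at z = 0. Lengths are in m, angles in rad, forces in N, time in s.
With the tool pointing down it reaches from about 0.275 to 0.875 m from the base axis. Payload 12.5 kg.
Tool frame: the origin (TCP) lies on the centre line of the jaws, within the pads' length; the fingertips stand 11 mm ahead of it and the grasp point (between the pads) lies 8 mm behind it (robot.tip_extent is the distance from the TCP to the fingertips, in m); z points along the fingers, y is the line along which they close (so a half turn about z gives the same grasp; the last joint's range is limited). The gripper opens to 85 mm and grips with 20 to 120 N. Pads are 22 mm wide; open, the fingers measure 114 mm over their backs; the gripper's body (76 mm by 85 mm) begins 54 mm behind the grasp point. The pads swing forward as they close: fully open they stand 13 mm farther back than shut.
Start: joints at [-1.26, 0.351, 1.652, -0, 1.139, -0.085], TCP at [0.212, -0.507, 0.242] pointing down, gripper open.
Joint ranges: [-2.75, 2.75], [-0.79, 2.1], [0.01, 2.65], [-1.57, 4.71], [0.07, 3.14], [-2.87, 2.87]. Speed limits (rad/s): [2.22, 2.22, 2.79, 3.14, 3.14, 3.14].

INTERFACE

Orientations are given as a unit quaternion [w, x, y, z].
In Python, from rig import robot, cams gives the robot as it stands. Calls block until the motion is done:
- robot.goto(position, orientation): joint-space move of the TCP to a pose.
- robot.line_to(position, frame=None, v=0.15): straight line of the TCP; frame=None keeps the orientation; v is the mean speed in m/s.
- robot.goto_joints(angles): joint-space move.
- robot.move_gripper(opening, grip_force=None): finger opening in m; grip_force is the grip in N (None keeps the last); returns when the fingers have stopped.
- robot.sleep(seconds).
- robot.ik(position, orientation): joint angles nearest the present ones, or None.
- cams.read_camera(name): name is "side" or "top"; returns the picture (384x512x3 uint8, red, green, blue); there is no depth.
- cams.camera_model(name): a dict with "vertical_fov" (degrees; the focal length in pixels is half the picture's height over the tangent of half this angle, whatever the lens; pixels are square), "cx", "cy" (the principal point, pixels), "rvec" (rotation vector, rad) and "tvec" (3), from world to camera coordinates, as OpenCV has them. Camera axes: x right, y down, z forward; pixel columns grow to the right and rows downward; lengths in m; the calibration is good to about 2 mm. A picture is of the moment at which its call begins. camera_model takes no time and is no camera call.
A pose or a line that the arm cannot do raises robot.Unreachable and nothing moves.
- robot.job_done(): hands the job in; it is judged then, once.
Readings, each from a call of its own:
- robot.read_t(): time.
- robot.read_joints(): joint angles.
- robot.read_joint_velocities(): joint speeds.
- robot.read_joint_efforts(): joint torques, N m.
- robot.read_eef_pos(): TCP position.
- robot.read_tcp_rot(): TCP orientation.
- robot.read_ft_force(): force on the tool from outside, world axes, zero at the start.
- robot.read_moment(): the same for the moment, N m.
- robot.read_gripper_width(): finger opening in m.
- robot.read_grip_force(): force on a finger pad.
Only numpy, scipy, OpenCV 4.12 (cv2) and the standard library are available. Lean on these libraries where they do the work, as an engineer would, in place of code of your own. Each camera call takes 0.05 s, during which the arm holds its last target. There are 200 camera calls.

## Working session

There is one attempt and no reset: what is moved stays moved. The work goes in short steps, each a Python script; the robot and the scene stay as the last script left them, time stands still between calls to the robot, and variables do not carry over. Pictures are saved under pics/ and viewed, at most 10 in all, crops included, and the job is handed in when it is done.

```bash
ls; mkdir -p pics; python3 - <<'E'
from rig import robot,cams
import cv2,numpy as np
for n in("side","top"):
    im=cams.read_camera(n); cv2.imwrite(f"pics/{n}0.png",im[:,:,::-1])
    m=cams.camera_model(n); print(n,m); R=cv2.Rodrigues(np.array(m['rvec'],float))[0]; print(-R.T@np.array(m['tvec']))
print(robot.read_t(),robot.read_tcp_rot(),robot.tip_extent)
E
```

```text
pics
side {'vertical_fov': 44.82478488123499, 'cx': 258.3619533122632, 'cy': 184.82370195295456, 'rvec': array([ 1.01616594, -2.3468158 ,  1.10785405]), 'tvec': array([0.35012061, 0.28375766, 1.29055059])}
[-0.37194206  0.80655124  1.03911399]
top {'vertical_fov': 45.93649477950458, 'cx': 261.7512363067969, 'cy': 198.8701384914141, 'rvec': array([ 2.17048722, -2.18967183,  0.13479621]), 'tvec': array([0.00766023, 0.47377291, 1.47010328])}
[0.32327827 0.03771499 1.50989796]
0.1 [-5.18474266e-04  9.80478192e-01  1.96627167e-01 -6.02235250e-05] 0.011
```

View pics/side0.png

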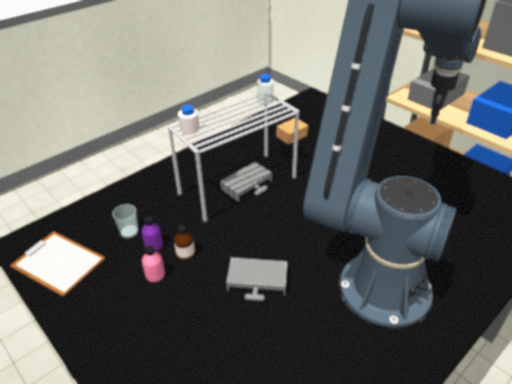

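View pics/top0.png

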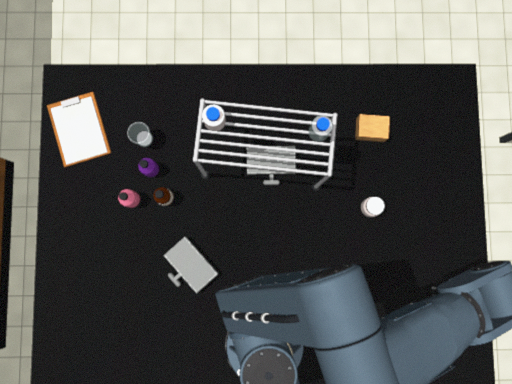

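The side view shows the inverted tray under the shelf with its handle at about (262,188) and the amber bottle at (184,243). The second tray, at (257,275), lies farther left, so it is a decoy. In the top view the handle is at (272,183), the bottle cap at about (160,195), the purple bottle at (149,167) and the pink one at (129,199).

```bash
cat > h.py <<'E'
import numpy as np,cv2
from rig import robot,cams
from scipy.spatial.transform import Rotation as Ro
def cam(n):
    m=cams.camera_model(n);R=cv2.Rodrigues(np.array(m['rvec'],float))[0];t=np.array(m['tvec'],float)
    f=192/np.tan(np.radians(m['vertical_fov'])/2);return R,t,f,m['cx'],m['cy']
def cast(n,u,v,z):
    R,t,f,cx,cy=cam(n);d=R.T@np.array([(u-cx)/f,(v-cy)/f,1]);c=-R.T@t
    return c+d*(z-c[2])/d[2]
def proj(n,p):
    R,t,f,cx,cy=cam(n);q=R@np.array(p,float)+t;return q[:2]/q[2]*f+[cx,cy]
def quat(th,psi,s=1):   # tool pointing psi in plan, th below horizontal (rad)
    z=np.array([np.cos(th)*np.cos(psi),np.cos(th)*np.sin(psi),-np.sin(th)])
    y=s*np.array([-np.sin(psi),np.cos(psi),0]);x=np.cross(y,z)
    q=Ro.from_matrix(np.c_[x,y,z]).as_quat();return q[[3,0,1,2]],z
E
python3 - <<'E'
import cv2
a=cv2.imread('pics/top0.png')[95:200,185:345];b=cv2.imread('pics/side0.png')[90:230,160:310]
cv2.imwrite('pics/c1.png',cv2.resize(a,None,fx=5,fy=5,interpolation=cv2.INTER_CUBIC))
cv2.imwrite('pics/c2.png',cv2.resize(b,None,fx=4,fy=4,interpolation=cv2.INTER_CUBIC))
E
```

```text
(no output)
```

View pics/c1.png

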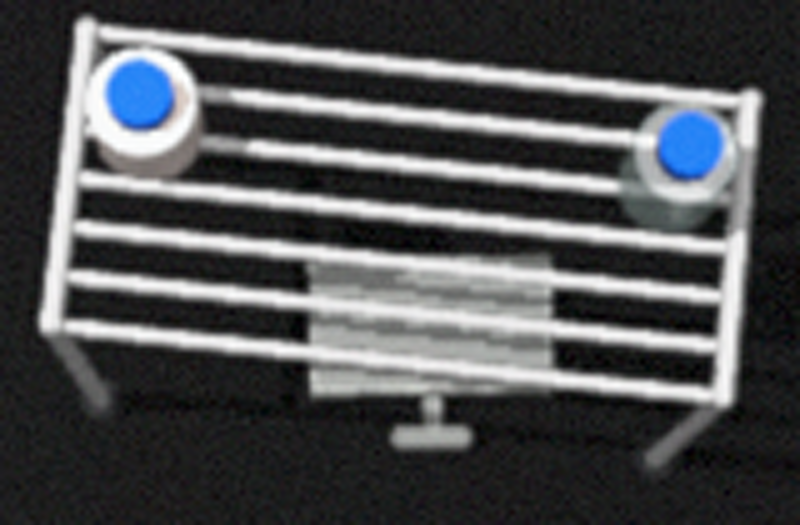

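View pics/c2.png

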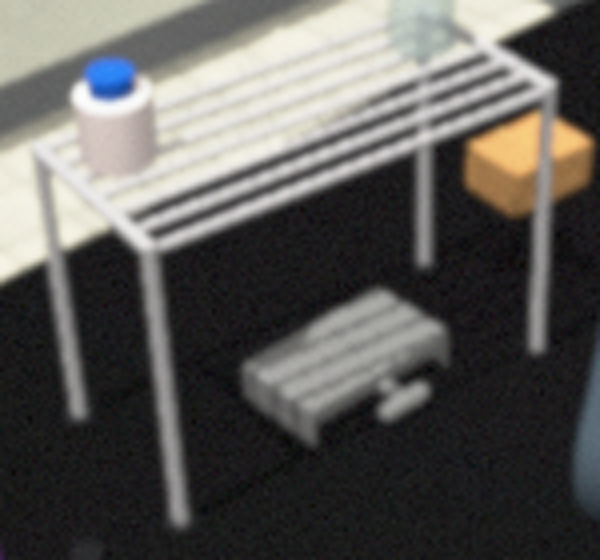

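The top crop shows the bar from (391,437) to (473,437) in crop pixels, the tray's front edge at row 395, columns 311–552, and the shelf corners. The side crop shows the bar from (383,413) to (427,388), and the tray's base corners.

```bash
python3 - <<'E'
from h import *
np.set_printoptions(precision=4,suppress=True)
T=lambda x,y:(185+(x+.5)/5-.5,95+(y+.5)/5-.5)
S=lambda x,y:(160+(x+.5)/4-.5,90+(y+.5)/4-.5)
P=lambda k,n,p,z:print(k,n,cast(n,*(T if n=='top' else S)(*p),z))
for p in((391,437),(473,437),(432,437)):P('bar','top',p,.024)
for p in((383,410),(427,386),(405,398)):P('bar','side',p,.022)
for p in((311,396),(552,394),(552,255),(310,265)):P('tray','top',p,.036)
for p in((316,408),(447,328),(378,290),(243,368)):P('tray','side',p,.036)
for p in((85,22),(755,97),(728,398),(48,325)):P('shelf','top',p,.27)
for p in((102,408),(650,462)):P('foot','top',p,0)
for p in((180,522),(538,350),(80,415),(425,264)):P('foot','side',p,0)
for n in('top','side'):
    im=cv2.imread(f'pics/{n}0.png');h=cv2.cvtColor(im,cv2.COLOR_BGR2HSV)
    m=cv2.inRange(h,(3,120,25),(17,255,170))
    k,l,s,c=cv2.connectedComponentsWithStats(m)
    for i in range(1,k):
        if s[i,4]>12:print(n,s[i],c[i],[cast(n,*c[i],z)[:2] for z in(.06,.08)])
    # label: white
for n,u in(('top',(372,205)),('top',(374,128)),('top',(139,134)),('top',(149,167)),('top',(129,199))):print(cast(n,*u,.06))
E
python3 - <<'E'
import cv2
a=cv2.imread('pics/top0.png')[145:225,105:190];b=cv2.imread('pics/side0.png')[200:290,100:205]
a=cv2.resize(a,(390,367),interpolation=cv2.INTER_CUBIC);b=cv2.resize(b,(400,343));b=cv2.copyMakeBorder(b,0,24,0,0,0)
cv2.imwrite('pics/c3.png',cv2.hconcat([a,b]))
E
```

```text
bar top [ 0.5299 -0.0005  0.024 ]
bar top [ 0.5295 -0.0549  0.024 ]
bar top [ 0.5297 -0.0277  0.024 ]
bar side [ 0.5294 -0.0001  0.022 ]
bar side [ 0.5268 -0.0493  0.022 ]
bar side [ 0.5281 -0.0245  0.022 ]
tray top [0.5558 0.0521 0.036 ]
tray top [ 0.5561 -0.1067  0.036 ]
tray top [ 0.6493 -0.1083  0.036 ]
tray top [0.6434 0.0522 0.036 ]
tray side [0.5577 0.0499 0.036 ]
tray side [ 0.5608 -0.106   0.036 ]
tray side [ 0.6446 -0.1001  0.036 ]
tray side [0.6416 0.0603 0.036 ]
shelf top [0.7319 0.1752 0.27  ]
shelf top [ 0.6875 -0.2012  0.27  ]
shelf top [ 0.5163 -0.1816  0.27  ]
shelf top [0.5595 0.195  0.27  ]
foot top [0.5542 0.1928 0.    ]
foot top [ 0.5151 -0.1755  0.    ]
foot side [0.5586 0.1968 0.    ]
foot side [ 0.5143 -0.1754  0.    ]
foot side [0.7252 0.1771 0.    ]
foot side [ 0.6809 -0.1935  0.    ]
top [ 63  91  48  77 176] [ 94.2216 136.2216] [array([0.6781, 0.5447]), array([0.6732, 0.5377])]
top [ 46 101  17  62  75] [ 53.8933 127.2   ] [array([0.7085, 0.675 ]), array([0.7032, 0.6662])]
top [355 114  36  28 185] [368.8541 132.8   ] [array([ 0.6855, -0.3496]), array([ 0.
[... 229 characters left out ...]
0 698] [430.3854 131.5989] [array([ 0.2974, -0.7013]), array([ 0.2837, -0.6705])]
side [299 120  11  20  99] [303.1919 131.404 ] [array([ 0.6367, -0.3507]), array([ 0.6161, -0.327 ])]
side [276 122  17  23 174] [283.5172 135.6782] [array([ 0.6682, -0.2745]), array([ 0.6469, -0.2524])]
side [  9 231  97  66 446] [ 59.5381 265.5179] [array([0.6373, 0.6349]), array([0.6167, 0.6384])]
side [173 232  20  15 222] [182.9144 238.9685] [array([0.4853, 0.3271]), array([0.4678, 0.3369])]
side [180 259   9   2  15] [184.3333 259.4   ] [array([0.4178, 0.3707]), array([0.4017, 0.3796])]
[ 0.4475 -0.3517  0.06  ]
[ 0.7015 -0.3672  0.06  ]
[0.6848 0.4007 0.06  ]
[0.5762 0.3668 0.06  ]
[0.473  0.4288 0.06  ]
```

View pics/c3.png

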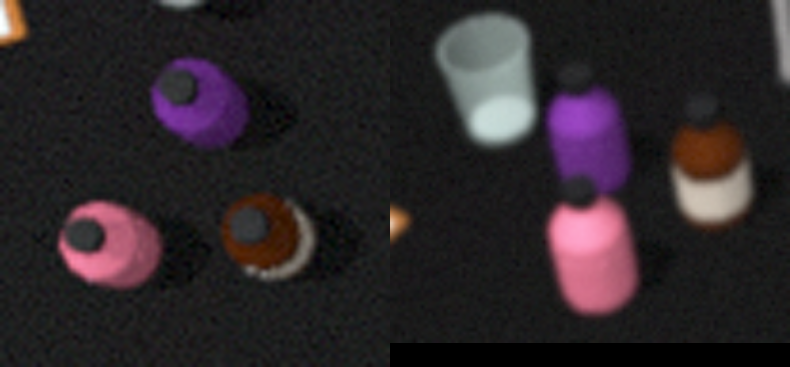

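```bash
python3 - <<'E'
from h import *
np.set_printoptions(precision=3,suppress=True)
C=lambda x,y:(105+(x+.5)/4.588-.5,145+(y+.5)/4.588-.5)
D=lambda x,y:(100+(x-390+.5)/3.81-.5,200+(y+.5)/3.81-.5)
for p in((249,226),(85,236),(178,86)):print('cap',cast('top',*C(*p),.107))
print('capside',cast('side',*D(704,105),.107),'base',cast('side',*D(713,224),.0))
r=np.radians
for s in(1,-1):
  print(s)
  for x,z,th in((.40,.30,40),(.45,.085,40),(.528,.019,40),(.528,.13,30),(.565,.13,30),(.62,.115,30),(.65,.08,30),(.683,.02,40),(.60,.09,40),(.48,.19,40)):
    j=robot.ik([x,-.027,z],quat(r(th),0,s)[0]);print(x,z,th,j)
  for x,z in((.40,.1),(.478,.042),(.478,.2),(.3,.2)):print('b',robot.ik([x,.32,z],quat(r(30),0,s)[0]), robot.ik([x,.32,z],quat(r(30),.4,s)[0]))
E
```

```text
cap [0.483 0.324 0.107]
cap [0.477 0.434 0.107]
cap [0.58  0.374 0.107]
capside [0.484 0.324 0.107] base [0.469 0.342 0.   ]
1
0.4 0.3 40 [-0.357 -0.322  2.427  0.958  0.333 -2.737]
0.45 0.085 40 [-0.287  0.496  2.506  2.813  0.739  1.63 ]
0.528 0.019 40 [-0.22   0.73   2.304  2.898  0.768  1.604]
0.528 0.13 30 [-0.238  0.486  2.384  2.848  0.785  1.661]
0.565 0.13 30 [-0.213  0.51   2.297  2.862  0.723  1.676]
0.62 0.115 30 [-0.184  0.592  2.165  2.885  0.672  1.681]
0.65 0.08 30 [-0.171  0.7    2.085  2.91   0.698  1.663]
0.683 0.02 40 [-0.15   0.794  1.932  2.883  0.465  1.706]
0.6 0.09 40 [-0.181  0.568  2.153  2.828  0.464  1.736]
0.48 0.19 40 [-0.257  0.153  2.401  2.5    0.332  2.018]
b [0.931 0.609 2.244 4.242 0.894 1.274] [0.718 0.584 2.387 3.499 0.886 1.502]
b [0.779 0.784 2.118 4.044 0.886 1.354] [0.576 0.771 2.234 3.334 0.913 1.541]
b [0.779 0.398 2.128 4.373 0.701 0.891] [0.576 0.334 2.245 3.463 0.5   1.375]
b [1.184 0.292 2.319 4.676 0.932 0.948] [0.992 0.189 2.492 3.995 0.697 1.174]
-1
0.4 0.3 40 [-0.357 -0.322  2.427  0.958  0.333  0.405]
0.45 0.085 40 [-0.287  0.496  2.506  2.813  0.739 -1.512]
0.528 0.019 40 [-0.22   0.73   2.304  2.898  0.768 -1.537]
0.528 0.13 30 [-0.238  0.486  2.384  2.848  0.785 -1.481]
0.565 0.13 30 [-0.213  0.51   2.297  2.862  0.723 -1.466]
0.62 0.115 30 [-0.184  0.592  2.165  2.885  0.672 -1.461]
0.65 0.08 30 [-0.171  0.7    2.085  2.91   0.698 -1.478]
0.683 0.02 40 [-0.15   0.794  1.932  2.883  0.465 -1.436]
0.6 0.09 40 [-0.181  0.568  2.153  2.828  0.464 -1.406]
0.48 0.19 40 [-0.257  0.153  2.401  2.5    0.332 -1.124]
b [ 0.931  0.609  2.244  4.242  0.894 -1.867] [ 0.718  0.584  2.387  3.499  0.886 -1.64 ]
b [ 0.779  0.784  2.118  4.044  0.886 -1.788] [ 0.576  0.771  2.234  3.334  0.913 -1.601]
b [ 0.779  0.398  2.128  4.373  0.701 -2.251] [ 0.576  0.334  2.245  3.463  0.5   -1.767]
b [ 1.184  0.292  2.319  4.676  0.932 -2.193] [ 0.992  0.189  2.492  3.995  0.697 -1.967]
```

```bash
cat > fit.py <<'E'
from h import *
r=np.radians;A=[];b=[];Q=[]
rng=np.random.default_rng(0)
for k in range(60):
    x,y,z,th,ps=rng.uniform([.4,-.3,.02,20*.01745,-.5],[.75,.3,.3,1.5,.5]);q,zt=quat(th,ps,-1);j=robot.ik([x,y,z],q)
    if j is None: continue
    s=j[1]+j[2];A.append([zt[2],1,np.cos(j[1]),np.cos(s)]);b.append(z);Q.append((j,zt,x,y))
w,res,_,_=np.linalg.lstsq(np.array(A),np.array(b),rcond=None)
print('d,h,a2,a3',w,'rms',np.sqrt(np.mean((np.array(A)@w-b)**2)))
d=w[0]
for j,zt,x,y in Q[:5]:
    W=np.array([x,y])-d*zt[:2];c,s=np.cos(j[0]),np.sin(j[0]);print(W@[c,s],W@[-s,c],w[2]*np.sin(j[1])+w[3]*np.sin(j[1]+j[2]))
E
python3 fit.py
```

```text
d,h,a2,a3 [0.25394198 0.21059712 0.48184058 0.40073782] rms 0.0024628500996772126
0.44771998654490897 0.04646919942806697 0.47430404700385637
0.5883603455626875 0.04648855036042088 0.5740629607442375
0.5745964037811276 0.04646801050136414 0.5692883705158608
0.35118176770632403 0.046519870057690066 0.3635087378685486
0.3760290336842589 0.046484664992502644 0.3723992999497604
```

```bash
python3 - <<'E'
from h import *
np.set_printoptions(precision=3,suppress=True)
q,z=quat(np.radians(35),0,-1); Y=-.027
robot.goto([.38,Y,.26],q);print(robot.read_t(),robot.read_joints())
robot.move_gripper(.075)
g=np.array([.530,Y,.019])
robot.goto(g-.07*z,q);print(robot.read_t())
robot.line_to(g,v=.06);print(robot.read_t(),robot.read_eef_pos(),robot.read_ft_force())
robot.move_gripper(.04,25);print(robot.read_gripper_width(),robot.read_grip_force(),robot.read_ft_force())
cv2.imwrite('pics/g1.png',cv2.resize(cams.read_camera('side')[90:230,160:310,::-1],None,fx=4,fy=4))
E
```

```text
1.9417 [-0.427 -0.272  2.573  1.775  0.353 -0.472]
3.4083
4.725 [ 0.53  -0.027  0.019] [-0.078 -0.021  0.143]
0.05153841899620895 25.24372100830078 [-3.549  0.623  3.164]
```

View pics/g1.png

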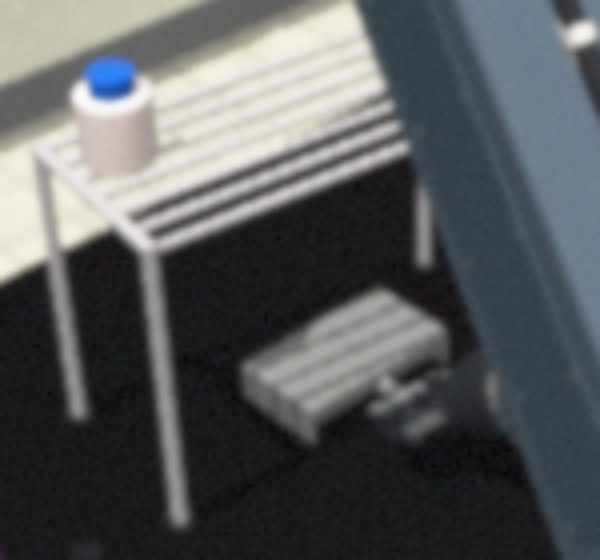

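The fingers straddle the bar, at about (405,410) in the crop, and the tray has not moved. A width of 51.5 mm with a push back along the tool axis means the pads hold the near side of the domes, so I'll go deeper.

```bash
python3 - <<'E'
from h import *
np.set_printoptions(precision=3,suppress=True)
Y=-.027
robot.move_gripper(.066)
robot.line_to([.537,Y,.0185],v=.05);print(robot.read_ft_force())
robot.move_gripper(.04,25);print(robot.read_t(),robot.read_gripper_width(),robot.read_grip_force(),robot.read_ft_force())
E
```

```text
[-0.229  0.596  0.622]
5.975 0.051278608197018745 25.39939820766449 [-1.254  0.404  3.646]
```

```bash
python3 - <<'E'
from h import *
np.set_printoptions(precision=3,suppress=True)
Y=-.027
robot.move_gripper(.04,32)
for z in(.06,.10,.13):
    robot.line_to([.540,Y,z],v=.08);print(robot.read_t(),robot.read_gripper_width(),robot.read_grip_force(),robot.read_ft_force())
robot.sleep(.4);print(robot.read_ft_force())
a=cams.read_camera('side')[90:230,150:320,::-1];b=cams.read_camera('top')[95:235,185:345,::-1]
cv2.imwrite('pics/g2.png',cv2.resize(cv2.hconcat([a,b]),None,fx=2.4,fy=2.4,interpolation=cv2.INTER_CUBIC))
E
```

```text
6.8583 0.051561428732552705 33.56331288814545 [-0.619  0.225 -1.564]
7.5083 0.05101596531053058 33.73842895030975 [-1.001 -0.174 -0.461]
8.0333 0.051055029264749044 33.466320633888245 [ 0.032  0.543 -2.691]
[ 0.461 -0.118 -1.812]
```

View pics/g2.png

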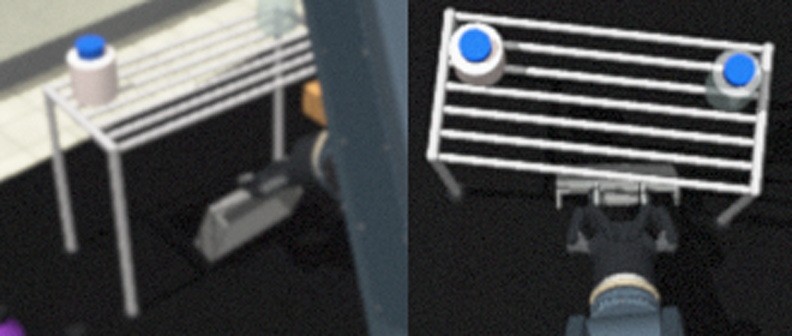

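The tray hangs nearly vertical from the bar, with its open side towards the robot. Next I lower it while moving inward so that its far edge trails.

```bash
python3 - <<'E'
from h import *
np.set_printoptions(precision=3,suppress=True)
Y=-.027
def go(x,z,v=.07):
    robot.line_to([x+.009,Y,z+.0005],v=v);f=robot.read_ft_force();print(round(robot.read_t(),2),x,z,f,robot.read_gripper_width());return f
go(.545,.1195);go(.575,.1165)
for a in(70,60):
    a=np.radians(a);f=go(.554+.1194*np.cos(a),.1194*np.sin(a))
robot.sleep(.2)
a=cams.read_camera('side')[90:230,150:320,::-1];b=cams.read_camera('top')[95:235,185:345,::-1]
cv2.imwrite('pics/g3.png',cv2.resize(cv2.hconcat([a,b]),None,fx=2.4,fy=2.4,interpolation=cv2.INTER_CUBIC))
E
```

```text
8.93 0.545 0.1195 [-0.834 -1.326  1.068] 0.05109428533726398
9.51 0.575 0.1165 [-0.263  2.77   8.469] 0.051398059750654826
9.95 0.5948372051130849 0.11219929892183746 [-2.635  4.922 13.588] 0.05126803646737153
10.4 0.6137 0.10340343321186198 [-0.391  6.774 14.565] 0.05113638889907139
```

View pics/g3.png

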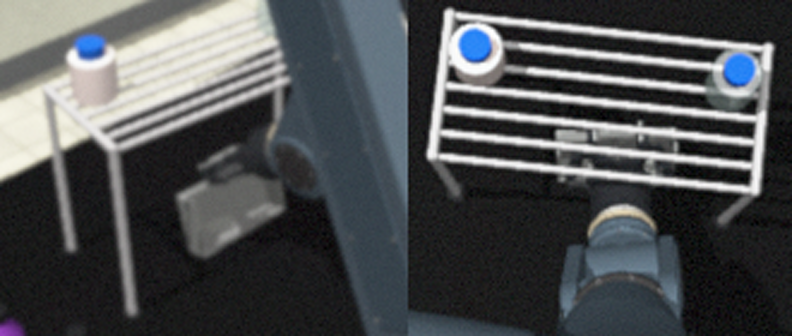

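```bash
python3 - <<'E'
from h import *
np.set_printoptions(precision=0,suppress=True)
b=np.array([.6137,-.027,.1034])
for name,edge in (('lean to robot',np.array([.554,-.027,0])),('lean away',np.array([.6137+.0597,-.027,0]))):
  # rotation rho about +y of tray-from-upright-inverted: far dir u, normal n(open side)
  for corner in('base','rim'):
    d=edge-b; L=np.hypot(118,18)/1000
    # local far coord 118, corner normal offset -18 (base) or +18 (rim); open normal n = u rotated so that hanging u=-z -> n=-x
    ang=np.arctan2(d[2],d[0]); off=np.arctan2(-18 if corner=='base' else 18,118)
    # n = (uz,?): u=(cos t,sin t) in (x,z); hanging t=-90: n=(-1,0) => n=(sin t,-cos t)
    t=ang+off
    u=np.array([np.cos(t),0,np.sin(t)]);n=np.array([np.sin(t),0,-np.cos(t)])
    print(name,corner,'t',np.degrees(t),'minz %.3f'%min((b+.118*u+k*.018*n)[2] for k in(-1,1)))
    for lab,f,y,k in(('farL base',.118,.08,-1),('farL rim',.118,.08,1),('nearL base',.028,.08,-1),('nearL lowrim',.028,.08,-.11),('farR base',.118,-.08,-1),('farR rim',.118,-.08,1),('nearR base',.028,-.08,-1)):
        p=b+f*u+k*.018*n+[0,y,0]
        print('  ',lab,(proj('side',p)-[150,90])*2.4,(proj('top',p)-[185,95])*2.4+[408,0])
E
```

```text
lean to robot base t -128.67399780603859 minz 0.000
   farL base [214. 266.] [556. 194.]
   farL rim [226. 263.] [556. 212.]
   nearL base [186. 209.] [555. 145.]
   nearL lowrim [191. 207.] [555. 153.]
   farR base [295. 217.] [670. 194.]
   farR rim [308. 213.] [672. 211.]
   nearR base [269. 162.] [674. 144.]
lean to robot rim t -111.32764971027906 minz -0.013
   farL base [199. 261.] [556. 172.]
   farL rim [214. 266.] [556. 194.]
   nearL base [181. 205.] [555. 138.]
   nearL lowrim [188. 207.] [555. 148.]
   farR base [279. 214.] [669. 172.]
   farR rim [295. 217.] [670. 194.]
   nearR base [264. 159.] [674. 137.]
lean away base t -68.67235028972095 minz -0.013
   farL base [161. 227.] [555. 111.]
   farL rim [176. 244.] [556. 136.]
   nearL base [171. 192.] [555. 121.]
   nearL lowrim [178. 199.] [555. 133.]
   farR base [241. 182.] [668. 110.]
   farR rim [256. 198.] [668. 135.]
   nearR base [255. 146.] [675. 120.]
lean away rim t -51.32600219396143 minz 0.000
   farL base [148. 207.] [555.  87.]
   farL rim [161. 227.] [555. 111.]
   nearL base [169. 185.] [555. 116.]
   nearL lowrim [175. 195.] [555. 127.]
   farR base [229. 163.] [670.  87.]
   farR rim [241. 182.] [668. 110.]
   nearR base [252. 140.] [675. 115.]
```

```bash
python3 - <<'E'
from h import *
np.set_printoptions(precision=2,suppress=True)
Y=-.027
for i in range(7):
    x=.6227;z=.104+.003*i
    robot.line_to([x,Y,z],v=.03);print(z,robot.read_ft_force(),robot.read_moment())
im=cams.read_camera('side')[:,:,::-1];cv2.imwrite('pics/s4.png',im);cv2.imwrite('pics/t4.png',cams.read_camera('top')[:,:,::-1])
print(robot.read_t())
cv2.imwrite('pics/v4.png',cv2.resize(im[140:225,205:300],None,fx=7,fy=7,interpolation=cv2.INTER_CUBIC))
E
```

```text
0.104 [ 0.28  6.18 13.64] [ 0.62 -1.27  0.83]
0.107 [-0.57 -0.34  1.47] [0.1  0.25 0.14]
0.11 [-0.07  1.21 -1.72] [ 0.02  0.67 -0.  ]
0.11299999999999999 [ 0.13  0.16 -2.39] [-0.05  0.67  0.03]
0.11599999999999999 [ 0.43 -0.64 -2.39] [-0.    0.77  0.02]
0.119 [ 0.02  0.15 -2.78] [0.01 0.74 0.02]
0.122 [-0.42 -0.15 -2.73] [-0.01  0.72  0.01]
12.55
```

View pics/v4.png

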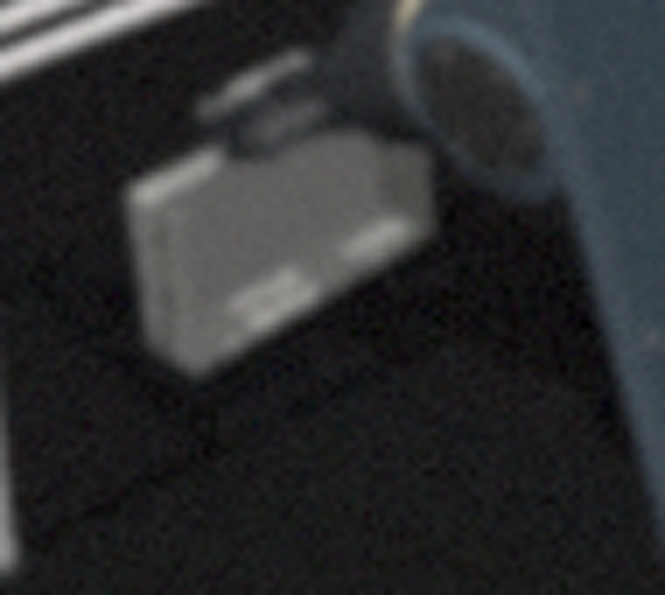

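The side crop shows the tray hanging with its open side towards the robot, and its bar at (255,80), above the finger. The bar slid about 10 mm up the pads because the tray's corner was at dead centre under it. I'll use its inertia next: a quick inward and downward move so the tray trails.

```bash
python3 - <<'E'
from h import *
np.set_printoptions(precision=3,suppress=True)
R,t,f,cx,cy=cam('side');c=-R.T@t
def yplane(u,v,y):
    d=R.T@np.array([(u-cx)/f,(v-cy)/f,1]);return c+d*(y-c[1])/d[1]
V=lambda x,y:(205+(x+.5)/7-.5,140+(y+.5)/7-.5)
print('TCP',robot.read_eef_pos())
print('bar L end',yplane(*V(203,108),0),'R end',yplane(*V(310,60),-.054),'farL base',yplane(*V(148,345),.053),'farL rim',yplane(*V(195,380),.053))
Y=-.027
robot.line_to([.570,Y,.122],v=.08)
robot.line_to([.570,Y,.111],v=.05);robot.sleep(.5);print(robot.read_ft_force())
robot.line_to([.630,Y,.101],v=.28);print(robot.read_t(),robot.read_ft_force(),robot.read_gripper_width())
robot.sleep(.2);print(robot.read_ft_force())
im=cams.read_camera('side')[:,:,::-1];cv2.imwrite('pics/s5.png',im);cv2.imwrite('pics/t5.png',cams.read_camera('top')[:,:,::-1])
# tray lower outline: lowest light-grey pixel in columns
for n in('s4','s5'):
    g=cv2.cvtColor(cv2.imread(f'pics/{n}.png'),cv2.COLOR_BGR2HSV)
    m=(g[:,:,2]>75)&(g[:,:,1]<50);print(n,[(u,np.flatnonzero(m[150:215,u]).max()+150 if m[150:215,u].any() else 0) for u in range(205,276,5)])
E
```

```text
TCP [ 0.623 -0.027  0.122]
bar L end [0.636 0.    0.121] R end [ 0.618 -0.054  0.133] farL base [0.624 0.053 0.01 ] farL rim [0.588 0.053 0.009]
[ 0.467 -0.037 -2.365]
14.5917 [ 1.914 -2.231  9.661] 0.05127804579807042
[ 1.657 -1.86   8.239]
s4 [(205, np.int64(214)), (210, 0), (215, 0), (220, 0), (225, np.int64(180)), (230, np.int64(191)), (235, np.int64(191)), (240, np.int64(188)), (245, np.int64(185)), (250, np.int64(182)), (255, np.int64(179)), (260, np.int64(176)), (265, np.int64(172)), (270, 0), (275, 0)]
s5 [(205, np.int64(214)), (210, 0), (215, 0), (220, 0), (225, np.int64(178)), (230, np.int64(194)), (235, np.int64(196)), (240, np.int64(194)), (245, np.int64(191)), (250, np.int64(188)), (255, np.int64(184)), (260, np.int64(181)), (265, np.int64(178)), (270, np.int64(150)), (275, np.int64(154))]
```

```bash
python3 - <<'E'
from h import *
np.set_printoptions(precision=3,suppress=True)
R,t,f,cx,cy=cam('side');c=-R.T@t
def yplane(u,v,y):
    d=R.T@np.array([(u-cx)/f,(v-cy)/f,1]);return c+d*(y-c[1])/d[1]
print('rim',yplane(234,196.5,.053),'rimR',yplane(265,178.5,-.1))
Y=-.027
def low(n):
    g=cv2.cvtColor(cams.read_camera('side'),cv2.COLOR_RGB2HSV);m=(g[:,:,2]>75)&(g[:,:,1]<50)
    v=np.flatnonzero(m[150:225,240]).max()+150
    return v
for x,z in((.650,.097),(.660,.088),(.668,.078),(.674,.066)):
    robot.line_to([x,Y,z],v=.10);ff=robot.read_ft_force();print(x,z,ff,low(0),robot.read_t())
    if abs(ff).max()>24:break
cv2.imwrite('pics/s6.png',cams.read_camera('side')[:,:,::-1])
cv2.imwrite('pics/t6.png',cams.read_camera('top')[:,:,::-1])
E
```

```text
rim [0.58  0.053 0.002] rimR [ 0.587 -0.1   -0.007]
0.65 0.097 [ 2.232 -1.521  6.865] 192 15.2917
0.66 0.088 [-0.41 -0.16 -2.12] 189 15.625
0.668 0.078 [2.521 2.635 4.577] 189 15.95
0.674 0.066 [ 8.072  1.903 15.896] 188 16.2833
```

```bash
python3 - <<'E'
from h import *
np.set_printoptions(precision=3,suppress=True)
Y=-.027
for x,z in((.682,.060),(.686,.048),(.688,.036),(.689,.026),(.689,.0195)):
    robot.line_to([x,Y,z],v=.08);ff=robot.read_ft_force();print(x,z,ff,robot.read_gripper_width(),robot.read_t())
    if abs(ff).max()>28:break
a=cams.read_camera('side')[:,:,::-1];b=cams.read_camera('top')[:,:,::-1]
cv2.imwrite('pics/s7.png',a);cv2.imwrite('pics/t7.png',b)
cv2.imwrite('pics/v7.png',cv2.resize(cv2.hconcat([a[100:230,170:300],b[100:230,205:335]]),None,fx=3,fy=3,interpolation=cv2.INTER_CUBIC))
E
```

```text
0.682 0.06 [ 2.624  0.078 16.474] 0.040272457656436264 16.6583
0.686 0.048 [ 7.681 -6.104 15.515] 0.03966511138300872 16.9667
0.688 0.036 [-0.386  0.681 -0.159] 0.0400743082167716 17.2667
0.689 0.026 [3.698 0.392 4.012] 0.040321659920739494 17.5417
0.689 0.0195 [ 8.7    2.353 17.702] 0.03977270085436274 17.7917
```

View pics/v7.png

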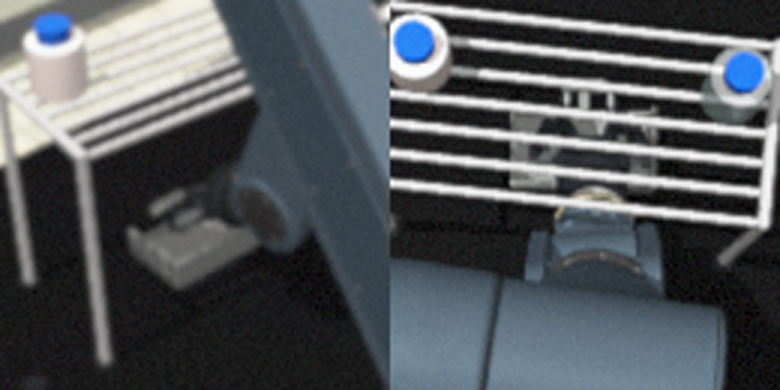

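The tray is now leaning right way up, with its interior visible at about (190,250). The bar slipped out of the pads and rests on top of the fingers, so opening them wide lets it drop onto the bench.

```bash
python3 - <<'E'
from h import *
np.set_printoptions(precision=3,suppress=True)
Y=-.027
robot.line_to([.687,Y,.024],v=.05);print(robot.read_ft_force())
robot.move_gripper(.082);robot.sleep(.3);print(robot.read_t(),robot.read_ft_force(),robot.read_gripper_width())
im=cams.read_camera('side');cv2.imwrite('pics/s8.png',im[:,:,::-1]);cv2.imwrite('pics/t8.png',cams.read_camera('top')[:,:,::-1])
def show(im,x0,x1,y0,y1):
    g=cv2.cvtColor(im,cv2.COLOR_RGB2HSV)
    for v in range(y0,y1,2):print(v,''.join('#' if g[v,u,2]>75 and g[v,u,1]<50 else ('b' if g[v,u,1]>70 and g[v,u,2]>60 else '.') for u in range(x0,x1)))
show(im,205,270,158,202)
E
```

```text
[ 1.055  0.057 10.749]
18.9333 [ 0.389  0.282 -0.248] 0.08180051827173779
158 ........................................................b........
160 .................................................................
162 .............................................##....#.............
164 .........................##.................#....................
166 ....................########...........................##.......#
168 .................#########.......................................
170 ...............########....................................#.....
172 ................###.........####.................................
174 ...........................###....######........................#
176 ..............................##############.....................
178 .........###.....#.......#########################...............
180 ..........##########################################.............
182 ...........#########################################.............
184 ...........#####################################.................
186 .............################################....................
188 ...............###########################.......................
190 .................#####################...........................
192 ....................###############..............................
194 .......................########..................................
196 .........................###.....................................
198 .................................................................
200 .................................................................
```

```bash
python3 - <<'E'
from h import *
np.set_printoptions(precision=3,suppress=True)
q,z=quat(np.radians(35),0,-1)
p=np.array([.687,-.027,.024])
robot.line_to(p-.04*z,v=.08);print(robot.read_ft_force())
robot.line_to(p-.12*z,v=.12);print(robot.read_ft_force())
robot.line_to(p-.28*z,v=.2);print(robot.read_t(),robot.read_ft_force(),robot.read_joints())
robot.goto([.33,.15,.26],quat(np.radians(35),.3,-1)[0]);print(robot.read_t(),robot.read_joints())
im=cams.read_camera('side');cv2.imwrite('pics/s9.png',im[:,:,::-1]);t=cams.read_camera('top');cv2.imwrite('pics/t9.png',t[:,:,::-1])
def show(im,x0,x1,y0,y1,s,th=75):
    g=cv2.cvtColor(im,cv2.COLOR_RGB2HSV)
    for v in range(y0,y1,s):print(v,''.join('@' if g[v,u,2]>150 and g[v,u,1]<50 else '#' if g[v,u,2]>115 and g[v,u,1]<60 else '+' if g[v,u,2]>th and g[v,u,1]<60 else '.' for u in range(x0,x1)))
show(im,205,285,150,204,2);show(t,228,318,122,186,2)
E
```

```text
[0.198 0.589 0.751]
[-0.706 -0.056 -0.152]
21.45 [ 0.453  1.124 -0.328] [-0.294  0.175  2.495  2.646  0.522 -1.304]
22.3667 [ 0.294 -0.322  2.6    3.1    0.096 -1.532]
150 ##++.......................................................+##+.................
152 ...........................................................+##+.................
154 ...........................................................+##+.................
156 ............................................................++..................
158 ................................................................................
160 ...........................................++++.................................
162 ...........................................++++++...............................
164 .........................++...............+++++++++++...........................
166 ....................++###@##...........+++++++++++++++++........................
168 .................++#@@@@##++......++++++###@@##+++++++++#++...............++....
170 ...............+##@@######+....+++++###@@@@@@@#####+++++++++........++++++++..
[... 3702 characters left out ...]
@@@@@@@@@@@@@@@@@@@@@@@@##+++......
172 .................................................................+++###@@@@@@@@@@@@@@@@@@@
174 ....................................................................................++###@
176 ..........................................................................................
178 ..........................................................................................
180 ..........................................................................................
182 ..........................................................................................
184 .......................................................................................+++
```

```bash
python3 - <<'E'
from h import *
np.set_printoptions(precision=3,suppress=True)
for z in(.018,.024,.04):print('bar',z,cast('top',268.3,131,z),cast('side',226.3,168.3,z))
for p in((245,164.8),(292.5,165)):print('front top rim',cast('top',*p,.036))
for p in((245,138.5),(292.3,139)):print('back',cast('top',*p,.02))
print('side L front bottom',cast('side',231,196.5,0),cast('side',231,186.5,.036),'left back rim',cast('side',214.5,178,.036))
r=np.radians
print(proj('side',[.5,.05,.0]),robot.read_joints())
for x,y,z,th,ps in((.40,.3,.1,30,0),(.483,.324,.045,30,0),(.483,.324,.045,30,.2),(.483,.324,.2,30,0),(.40,.15,.15,30,0),(.40,-.02,.15,30,0),(.60,-.02,.10,30,0),(.61,-.02,.05,30,0)):print(x,y,ps,robot.ik([x,y,z],quat(r(th),ps,-1)[0]))
E
```

```text
bar 0.018 [ 0.704 -0.021  0.018] [ 0.705 -0.018  0.018]
bar 0.024 [ 0.702 -0.021  0.024] [ 0.699 -0.013  0.024]
bar 0.04 [ 0.698 -0.02   0.04 ] [ 0.682 -0.     0.04 ]
front top rim [0.586 0.058 0.036]
front top rim [ 0.584 -0.099  0.036]
back [0.678 0.057 0.02 ]
back [ 0.675 -0.101  0.02 ]
side L front bottom [0.589 0.059 0.   ] [0.596 0.051 0.036] left back rim [0.671 0.062 0.036]
[250.372 207.966] [ 0.293 -0.322  2.6    3.1    0.096 -1.532]
0.4 0.3 0 [ 0.897  0.6    2.285  4.183  0.901 -1.826]
0.483 0.324 0 [ 0.777  0.779  2.105  4.055  0.875 -1.807]
0.483 0.324 0.2 [ 0.688  0.768  2.176  3.699  0.876 -1.691]
0.483 0.324 0 [ 0.777  0.406  2.113  4.379  0.698 -2.261]
0.4 0.15 0 [ 0.495  0.369  2.557  3.715  0.861 -1.706]
0.4 -0.02 0 None
0.6 -0.02 0 [-0.175  0.617  2.212  2.916  0.741 -1.491]
0.61 -0.02 0 [-0.171  0.756  2.171  2.942  0.836 -1.522]
```

The tray is flat and right way up: its bar triangulates to z = 18 mm from both views and its centre is at about (0.631, −0.0205). Now the bottle.

```bash
python3 - <<'E'
from h import *
np.set_printoptions(precision=3,suppress=True)
q,z=quat(np.radians(32),0,-1)
g=np.array([.484,.324,.040])+.008*z
robot.goto(g-.12*z+[0,0,.03],q);print(robot.read_t(),robot.read_eef_pos())
robot.move_gripper(.08)
robot.line_to(g,v=.10);print(robot.read_t(),robot.read_ft_force())
robot.move_gripper(.03,35);print(robot.read_t(),robot.read_gripper_width(),robot.read_grip_force(),robot.read_ft_force())
if robot.read_gripper_width()>.046:
    robot.line_to(g+[0,0,.05],v=.1);print(robot.read_t(),robot.read_gripper_width(),robot.read_ft_force())
im=cams.read_camera('side');cv2.imwrite('pics/s10.png',im[:,:,::-1])
for s in((.47,-.02,.09),(.55,-.02,.09),(.64,-.02,.09),(.64,-.02,.042)):print(robot.ik(s,q))
E
```

```text
23.6167 [0.39  0.324 0.13 ]
25.3667 [ 0.157  0.409 -0.273]
25.7333 0.052580288519339796 37.84566476941109 [-3.427  1.397  5.909]
26.3833 0.052597086734714325 [ 0.337 -0.415 -2.912]
[-0.261  0.589  2.504  2.872  0.966 -1.556]
[-0.199  0.601  2.319  2.905  0.796 -1.51 ]
[-0.157  0.653  2.104  2.917  0.635 -1.472]
[-0.157  0.771  2.088  2.943  0.734 -1.506]
```

```bash
python3 - <<'E'
from h import *
np.set_printoptions(precision=3,suppress=True)
def amber(n,im):
    m=cv2.inRange(cv2.cvtColor(im,cv2.COLOR_RGB2HSV),(3,120,25),(17,255,170));k,l,s,c=cv2.connectedComponentsWithStats(m)
    return [(s[i],c[i]) for i in range(1,k) if s[i,4]>25 and s[i,2]<30]
z0=.036
im=cv2.imread('pics/s10.png')[:,:,::-1].copy()
print(amber('side',im),proj('side',[.484,.324,.065]),proj('side',[.484,.324,.115]))
p=robot.read_eef_pos()
robot.line_to([.470,.20,.092],v=.2);robot.line_to([.470,-.0205,.092],v=.2)
print(robot.read_t(),robot.read_ft_force(),robot.read_gripper_width())
robot.line_to([.638,-.0205,.092],v=.12);print(robot.read_t(),robot.read_ft_force())
a=cams.read_camera('side');b=cams.read_camera('top');cv2.imwrite('pics/s11.png',a[:,:,::-1]);cv2.imwrite('pics/t11.png',b[:,:,::-1])
print(amber('side',a),amber('top',b))
B=[.631,-.0205];print(proj('side',B+[.065+.055]),proj('side',B+[.11+.055]),proj('top',B+[.165]),proj('top',B+[.12]))
E
```

```text
[(array([172, 218,  19,  16, 215], dtype=int32), array([180.87 , 225.716]))] [183.852 237.469] [181.876 225.117]
28.4667 [ 0.682  0.064 -1.052] 0.05261761193759734
30.0167 [-0.541 -0.268 -2.814]
[(array([231, 148,  16,  12, 139], dtype=int32), array([237.921, 153.05 ]))] [(array([263, 150,  13,   4,  36], dtype=int32), array([269.278, 151.389])), (array([  0, 158,   6, 105, 379], dtype=int32), array([  1.607, 199.092]))]
[239.169 153.576] [238.665 142.588] [270.194 142.393] [269.61  145.634]
```

```bash
python3 - <<'E'
from h import *
np.set_printoptions(precision=3,suppress=True)
q,z=quat(np.radians(32),0,-1)
robot.line_to([.638,-.0205,.046],v=.08);print(robot.read_ft_force())
h=.046
while h>.036:
    h-=.0015;robot.line_to([.638,-.0205,h],v=.03);f=robot.read_ft_force()
    if f[2]>1.5:break
print(h,f,robot.read_t())
robot.move_gripper(.08);robot.sleep(.2);print(robot.read_ft_force(),robot.read_gripper_width())
p=robot.read_eef_pos()
robot.line_to(p-.05*z,v=.08);print(robot.read_ft_force());robot.line_to(p-.24*z,v=.2)
print(robot.read_t())
robot.goto([.33,.15,.26],quat(np.radians(35),.3,-1)[0])
a=cams.read_camera('side');b=cams.read_camera('top');cv2.imwrite('pics/s12.png',a[:,:,::-1]);cv2.imwrite('pics/t12.png',b[:,:,::-1])
g=cv2.cvtColor(a,cv2.COLOR_RGB2HSV)
for v in range(136,202,2):print(v,''.join('A' if 2<g[v,u,0]<18 and g[v,u,1]>110 and g[v,u,2]>25 else '@' if g[v,u,2]>150 else '#' if g[v,u,2]>115 else '+' if g[v,u,2]>75 else '.' for u in range(205,285)))
B=[.631,-.0205];print(proj('side',B+[.069]),proj('side',B+[.004]),proj('side',B+[.114]),robot.read_t())
for k in('s','t'):   # moved things elsewhere
    d=np.abs(cv2.imread(f'pics/{ {"s":"side0","t":"top0"}[k]}.png').astype(int)-cv2.imread(f'pics/{k}12.png')).max(2)
    m=(cv2.medianBlur(d.astype(np.uint8),3)>45).astype(np.uint8);n,l,s,c=cv2.connectedComponentsWithStats(m)
    print(k,[list(map(int,x)) for x in s[1:] if x[4]>15])
E
```

```text
[ 0.778  0.154 -1.935]
0.03849999999999999 [-8.479  0.231 12.139] 32.0917
[0.454 0.449 0.651] 0.08011292721151934
[-0.698  0.217  0.134]
34.5583
136 @@@@@#+++++#@@@@@@@@##++++##@@@@@@@##+.....................+##+........AAAAAAAAA
138 #+++++##@@@@@@@#+++++##@@@@@@@##+..........................+##+..........AAAAAAA
140 +#@@@@@@@@#+++++##@@@@@@@@#+...............................+##+............AAAAA
142 @@@@@#++.+++#@@@@@@@##++...................................+##+................A
144 #++.+++#@@@@@@@@#++........................................+##+.................
146 ++#@@@@@@@##++.............................................+##+.................
148 @@@@@##++..................................................+##+.................
150 @#++.......................................................+##+.................
152 ...........................................................+##+.................
154 ...........................................................+##+.................
156 ............................................................++..................
158 ................
[... 2283 characters left out ...]
207, 24, 27, 275], [174, 234, 21, 26, 431], [338, 236, 86, 40, 691], [340, 268, 36, 36, 487], [359, 280, 46, 44, 937], [407, 299, 23, 22, 234], [480, 358, 20, 26, 227]]
t [[261, 129, 15, 7, 69], [245, 138, 23, 7, 119], [271, 140, 25, 8, 110], [262, 149, 21, 8, 108], [292, 152, 4, 7, 19], [245, 158, 6, 6, 20], [271, 163, 25, 6, 93], [247, 168, 45, 17, 297], [155, 191, 18, 15, 88], [225, 236, 6, 12, 42], [188, 251, 30, 34, 490], [234, 261, 8, 8, 40], [176, 260, 336, 124, 20233], [289, 279, 11, 5, 25], [257, 309, 23, 21, 200], [283, 315, 10, 10, 74], [285, 332, 11, 3, 19], [260, 335, 17, 14, 111], [236, 339, 18, 14, 152], [227, 347, 11, 16, 96], [298, 349, 14, 35, 303], [257, 350, 12, 23, 129]]
```

```bash
python3 -c "
from rig import robot
print(robot.read_ft_force(),robot.job_done(),robot.read_t())"
```

```text
the job is handed in; nothing more can be done
the job is handed in; nothing more can be done
```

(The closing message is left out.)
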